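# Hold test tweezers at their 14 mm gap on a reference block

## Task

Lift the sprung test tweezers out of the instrument tray, leaving the spatula and the scalpel in it, and squeeze them until their tips stand 14 mm apart, the spacing of the two gold lands on the reference block. Set the tips down gently, one in the middle of each land, with the tweezers about level, and keep still with that gap so that the reading can be taken: finish while still holding the squeezed tweezers there, without letting go. Leave the other things on the bench where they are.

Things in the scene. Friction and masses are not known exactly. Their poses are not given: they have to be found in the camera images.
- tweezers: Sprung test tweezers, 168 mm long, 52 g, lying level across the tray's two ribs. Origin on the underside, on the mid-line; x from heel to tips, y to the left arm (red grip), z up. Grey body at the heel, 50 x 20 x 14 mm (x -88 to -38 mm), with a small display; two steel arms swing in the x-y plane on sprung pivots at x -45, y +-5 mm; thin gold tips, bent down, at x +80 mm
- grip (a point): On the tweezers, midway between the grips: x +20, z +6 mm. The flat ribbed grips (left red, right black) are 36 mm long, 12 mm high (z 0 to 12). Take them here, fingers closing along y, fingertips 2 to 6 mm below the tool's underside, between the tray's ribs. Over the grips 30 mm released, 23 mm with the tips 14 mm apart (faces then parallel); 1 mm less here is 1.9 mm less at the tips
- tip_left (a point): Lowest point of the left gold tip of the tweezers (arm with the red grip), 2.5 mm thick; 60 mm ahead of the middle of the grips and 4 mm below the tool's underside. Tips are 28 mm apart, centre to centre, when released
- tip_right (a point): Lowest point of the right gold tip (arm with the black grip), likewise
- tw_left (a joint): How far the left arm is squeezed, rad: 0 released, 0.056 with the tips 14 mm apart, at most 0.085. Tip gap = 28 mm - 250 mm x this; width over the grips = 30.3 mm - 130 mm x this. The right arm follows by the same amount. Each grip pushes back with about 3 N released, 9 N with the tips 14 mm apart
- tray: Blue shallow instrument tray, 240 (x) x 170 (y) x 30 mm, walls 3 mm, floor 3 mm; does not move. Origin under its centre. Two grey ribs, 7 mm wide, run along its y at x -62 and +50 mm and rise to 13 mm above the bench; the tools lie across them
- ref_block: Dark metal reference block, 40 (x) x 50 (y) x 30 mm, with a 6 mm high foot flange 76 mm long in y, fixed to the bench; white ceramic top with two gold lands and a dark film resistor between them. Origin under its centre
- lands (a point): The middle between the two gold lands, on the flat top of the reference block, 30 mm above the bench. The lands are flush with the top, 14 mm long (x) and 5 mm wide (y), with their middles at y +7 and -7 mm. The tweezers lie along the point's x, from either end, so that each tip meets one land; either tip may be on either land
- moisture_analyser: Moisture analyser standing between the tray and the reference block, 340 (x) x 201 (y) x 208 mm high; does not move and is not used: carry the tweezers over it or round its front, and keep their heel clear of it. Origin under its centre
- spatula: Thin steel spatula with a brown handle, 183 mm long, in the tray along the +y wall; origin in its middle, on its underside; to be left there
- scalpel: Scalpel with a blue handle, 164 mm long, in the tray along the -y wall; origin in its middle, on its underside; to be left there
- beaker: Clear beaker, 54 mm across, 70 mm high, standing at the back left; origin under its centre; leave alone
- drop_bottle: Brown drop bottle with a black cap, 38 mm across, 82 mm high, back left; origin under its centre; leave alone
- vial_3: White vial with a black cap, 22 mm across, 58 mm high, back left; origin under its centre; leave alone
- vial_6: White vial with a white cap, 22 mm across, 58 mm high, back left; origin under its centre; leave alone

How it is judged:
By the outcome, as a careful person would: the job done as asked, in the order asked, and still so for the second after the job is handed in, while the arm keeps its last pose, push and grip.
It also fails if it takes over 56 s, if anything falls off the work surface, if the arm or the gripper's body presses on something with over 40 N, if the wrist force passes 120 N, or if a joint passes its speed limit or range.

## Robot

A 7-joint arm with a two-finger parallel gripper is mounted at the origin on a cart in front of the work surface, level with it; the furniture and walls round the work are solid. World frame = base frame: x ahead of the robot, y to its left, z up, the work surface at z = 0. Lengths are in m, angles in rad, forces in N, time in s.
With the tool pointing down it reaches from about 0.4 to 0.85 m from the base axis. Payload 4.5 kg.
Tool frame: the origin (TCP) lies between the finger pads; the fingertips stand 19 mm ahead of it and the grasp point (between the pads) is the TCP; z points along the fingers, y is the line along which they close (so a half turn about z gives the same grasp; the last joint's range is limited). The gripper opens to 88 mm and grips with 3 to 60 N. Pads are 18 mm wide; open, the fingers measure 123 mm over their backs; the gripper's body (75 mm by 187 mm) begins 45 mm behind the grasp point.
Start: joints at [1.352, 0.689, -0.195, 1.565, 0.157, 0.902, -0.215], TCP at [0.156, -0.605, 0.258] pointing down, gripper open.
Joint ranges: [-3.01, 3.01], [-0.46, 2.08], [-1.47, 1.51], [0.13, 2.56], [-1, 4.14], [0.04, 2.09], [-2.66, 2.66]. Speed limits (rad/s): [2.57, 2.57, 3.14, 3.14, 3.14, 3.14, 3.14].

## Interface

Orientations are given as a unit quaternion [x, y, z, w].
In Python, from plant import manip gives the robot as it stands.
- The arm moves only by the shell command python3 -m creep 'ROWS' [FORCE]. ROWS is JSON, a list that holds one entry, the list of rows, each a list of 7 numbers: the turn, a rotation vector about the tool's x, y, z in degrees, then the shift along the tool's x, y, z in mm, then the closure, from -1 (fully open) to 1 (shut). In form: [[[rx, ry, rz, tx, ty, tz, jaw], ...]]. A call has 1 to 10 rows; each row is the pose to reach, as a shift and turn from the pose commanded when the call began, along the tool's axes at that moment; what a row does not reach only later rows make up. A row lasts 1/10 s, in which the tool goes at most 50 mm and 8.59 degrees, less where a joint would pass 70% of its speed; a pose out of reach is approached as far as the arm can. A call with a gripper value outside its range is refused whole. The fingers move at their own pace and stop on an object; FORCE is the grip in N (left out, the last holds). Time passes only in rows, so rows that repeat a pose let the fingers close. It gives the time, the measured TCP pose, the force, the opening and the grip force at its end, in the units of the state.
- manip.read_state(): the state, without advancing time (a new reading comes with each control period).
- manip.read_camera(name): name is "scene" or "top" or "wrist"; returns a dict with "frame" (384x512x3 uint8, red, green, blue), "mtx" (3x3 intrinsics, pixels), "position" and "orientation" of the camera in the world; the wrist camera has in their place "mount" (4x4, takes a point from camera to tool coordinates, whose origin is the TCP and whose axes are the flange's). Camera axes: x right, y down, z forward; pixel columns grow to the right and rows downward; lengths in m; the calibration is good to about 2 mm. A picture is of the moment at which its call begins: read the wrist's pose just before it. There is no depth.
- manip.hand_in(): hands the job in; it is judged then, once.
The state is a dict: "clock": time; "joint_positions": joint angles; "qd": joint speeds; "joint_torque": joint torques, N m; "position": TCP position; "ee_rot": TCP orientation; "contact_force": force on the tool from outside, world axes, zero at the start; "moment": the same for the moment, N m; "opening": opening from 0.0 (shut) to 1.0 (fully open); "grip_force": force on a finger pad.
Only numpy, scipy, OpenCV 4.12 (cv2) and the standard library are available. Lean on these libraries where they do the work, as an engineer would, in place of code of your own. Each camera call takes 0.05 s, during which the arm holds its last target. There are 200 camera calls.

## Working session

There is one attempt and no reset: what is moved stays moved. The work goes in short steps, Python scripts to look and compute and a shell command to move; the robot and the scene stay as the last step left them, time stands still between calls to the robot, and variables do not carry over. Pictures are saved under pics/ and viewed, at most 10 in all, crops included, and the job is handed in when it is done.

```bash
ls; mkdir -p pics
cat > h.py <<'E'
import numpy as np, cv2
from scipy.spatial.transform import Rotation as R
from plant import manip
def cam(n):
    s=manip.read_state(); c=manip.read_camera(n); K=np.array(c["mtx"])
    if n=="wrist":
        T=np.eye(4); T[:3,:3]=R.from_quat(s["ee_rot"]).as_matrix(); T[:3,3]=s["position"]
        M=T@np.array(c["mount"])
    else:
        M=np.eye(4); M[:3,:3]=R.from_quat(c["orientation"]).as_matrix(); M[:3,3]=c["position"]
    return c["frame"],K,M
def ray(uv,K,M,z):
    d=M[:3,:3]@np.linalg.inv(K)@np.array([uv[0],uv[1],1.]); o=M[:3,3]
    return o+d*(z-o[2])/d[2]
def proj(p,K,M):
    q=K@(M[:3,:3].T@(np.array(p)-M[:3,3])); return q[:2]/q[2]
def save(n,f): cv2.imwrite(n,cv2.cvtColor(f,cv2.COLOR_RGB2BGR))
E
python3 - <<'E'
from h import *
import pickle
fs=[];D={}
for n in("scene","top","wrist"):
    f,K,M=cam(n); D[n]=(f,K,M); print(n,K[0,0],M.round(3).tolist()); save(f"pics/{n}0.png",f)
pickle.dump(D,open("d0.pkl","wb"))
s=manip.read_state(); print(s)
E
```

```text
pics
scene 377.8888076269996 [[-0.387, -0.626, 0.677, -0.184], [-0.922, 0.263, -0.284, 0.427], [0.0, -0.734, -0.679, 0.812], [0.0, 0.0, 0.0, 1.0]]
top 443.94600719201753 [[-0.026, -0.982, 0.187, 0.219], [-0.999, 0.03, 0.016, 0.079], [-0.022, -0.186, -0.982, 1.672], [0.0, 0.0, 0.0, 1.0]]
wrist 305.99691412237553 [[0.25, -0.923, -0.293, 0.233], [-0.968, -0.239, -0.074, -0.585], [-0.002, 0.302, -0.953, 0.384], [0.0, 0.0, 0.0, 1.0]]
{'clock': 0.15, 'joint_positions': array([ 1.35184346,  0.68975852, -0.19456415,  1.56604259,  0.15731599,
        0.90251207, -0.21509501]), 'qd': array([-0.00011954, -0.00415081, -0.00083394, -0.00155262,  0.00021269,
        0.00150644, -0.00064942]), 'joint_torque': array([-1.50747241e-03, -5.27863133e+01, -1.26821581e+00, -1.53585380e+01,
       -5.24541002e-02,  3.91686335e-03,  1.11018526e-04]), 'position': array([ 0.15617057, -0.60473383,  0.25713234]), 'ee_rot': array([ 9.92018540e-01,  1.26090347e-01, -1.28028025e-04, -6.51200400e-04]), 'contact_force': array([0.59578848, 0.29126562, 0.046003  ]), 'moment': array([ 0.02717609,  0.02898128, -0.02594366]), 'grip_force': 0.0, 'opening': 1.0046162380670114}
```

View pics/top0.png

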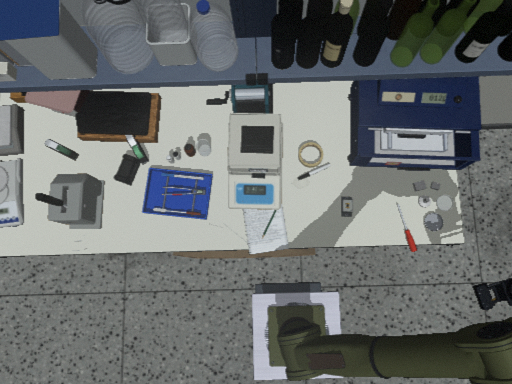

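View pics/scene0.png

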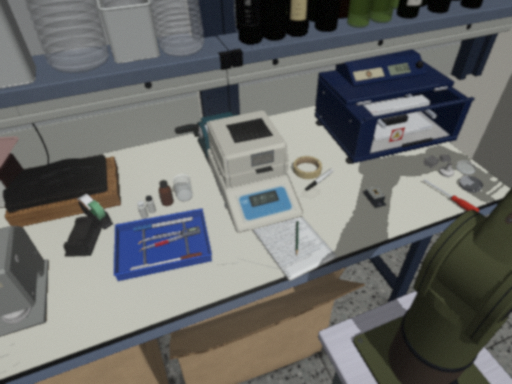

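The top view shows the tray around (178,192) with the tweezers in the middle, the analyser at (255,160) and the reference block at (347,206). The scene view has the tray at (163,243) and the block at (375,197). I'll enlarge both.

Run:
```python
from h import *
import pickle
D=pickle.load(open("d0.pkl","rb"))
t=D["top"][0]; s=D["scene"][0]
r=lambda f,u,v,w,h,k:cv2.resize(f[v:v+h,u:u+w],(w*k,h*k),interpolation=cv2.INTER_CUBIC)
a=np.hstack([r(t,140,160,80,60,6),r(t,325,185,40,45,8)[:360,:]])
b=np.hstack([r(s,110,205,110,75,5)[:, :480],r(s,355,178,40,45,8)[:360]][0:1]); 
b=np.hstack([cv2.resize(b,(480,240)),cv2.resize(r(s,355,178,40,30,8),(320,240))])
save("pics/crop1.png",np.vstack([a,b]))
for n,uvs in(("top",[(347,206),(178,192)]),("scene",[(375,197),(163,243)])):
    for uv in uvs: print(n,uv,ray(uv,*D[n][1:],0.03).round(3),ray(uv,*D[n][1:],0.013).round(3))
```

```text
top (347, 206) [ 0.459 -0.206  0.03 ] [ 0.462 -0.209  0.013]
top (178, 192) [0.531 0.427 0.03 ] [0.535 0.43  0.013]
scene (375, 197) [ 0.443 -0.19   0.03 ] [ 0.456 -0.204  0.013]
scene (163, 243) [0.512 0.43  0.03 ] [0.527 0.43  0.013]
```

View pics/crop1.png

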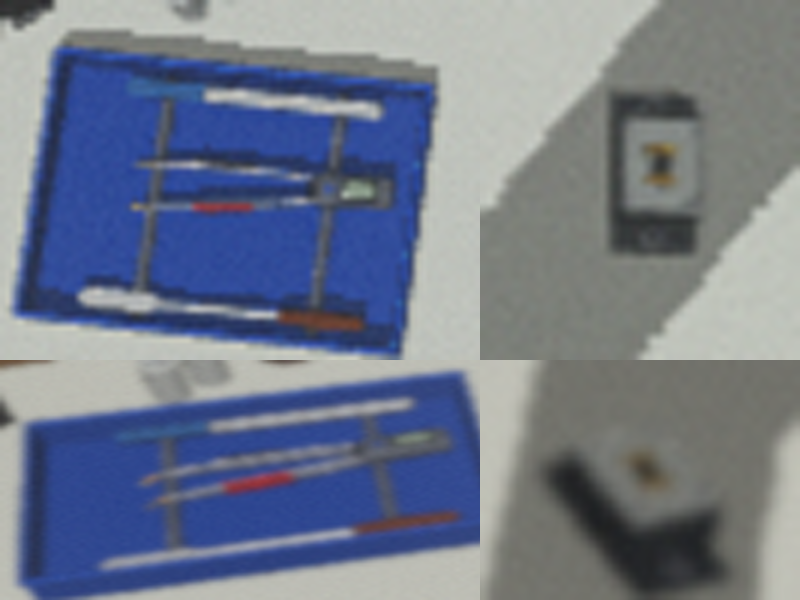

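The crop shows the tips pointing to world +y, with the red grip on the robot's side. The lands are bars along world y, set apart along world x, so a tool yaw of about 90° suits both places. Before moving, I'll check the blue box and the analyser edges for clearance.

```bash
python3 - <<'E'
from h import *
import pickle
D=pickle.load(open("d0.pkl","rb"))
S=D["scene"][1:];T=D["top"][1:]
print("box front bottom L/R",ray((350,162),*S,0),ray((460,142),*S,0))
print("analyser front scene",ray((238,231),*S,0),ray((300,210),*S,0))
for uv in((229,208),(280,208),(229,113),(282,113),(353,166),(476,166)): print(uv,ray(uv,*T,0.0).round(3),ray(uv,*T,.2).round(3),ray(uv,*T,.3).round(3))
# box front top-left edge in scene ~ (318,85)-(352,108)
print([ray((352,108),*S,z).round(3) for z in(.1,.2,.3)])
E
python3 -m creep '[[[0,0,-8,38,-26,-4,-1],[0,0,-16,76,-52,-6,-1],[0,0,-24,114,-78,-6,-1],[0,0,-32,152,-104,-6,-1],[0,0,-40,190,-130,-6,-1],[0,0,-48,228,-156,-6,-1],[0,0,-56,266,-182,-6,-1],[0,0,-64,304,-208,-6,-1],[0,0,-72,340,-240,-6,-1],[0,0,-75.5,345,-250,-6,-1]]]'
```

```text
box front bottom L/R [ 0.64665023 -0.23617657  0.        ] [ 0.59144824 -0.67241189  0.        ]
analyser front scene [0.50008299 0.22555581 0.        ] [0.50650985 0.02615762 0.        ]
(229, 208) [0.469 0.237 0.   ] [0.439 0.218 0.2  ] [0.424 0.209 0.3  ]
(280, 208) [0.463 0.043 0.   ] [0.434 0.047 0.2  ] [0.42 0.05 0.3 ]
(229, 113) [0.85  0.233 0.   ] [0.775 0.214 0.2  ] [0.737 0.205 0.3  ]
(282, 113) [0.843 0.023 0.   ] [0.768 0.029 0.2  ] [0.731 0.033 0.3  ]
(353, 166) [ 0.619 -0.244  0.   ] [ 0.571 -0.205  0.2  ] [ 0.547 -0.186  0.3  ]
(476, 166) [ 0.604 -0.713  0.   ] [ 0.558 -0.618  0.2  ] [ 0.535 -0.571  0.3  ]
[array([ 0.812, -0.33 ,  0.1  ]), array([ 0.672, -0.224,  0.2  ]), array([ 0.532, -0.117,  0.3  ])]
clock: 1.15
position: [0.432, -0.2711, 0.2642]
ee_rot: [0.703, 0.712, 0.003, 0.0]
contact_force: [0.3, 0.5, 0.3]
opening: 0.995
grip_force: 0.0
```

```bash
python3 -m creep '[[[0,0,0,0,0,0,-1],[0,0,0,0,0,0,-1],[0,0,0,0,0,0,-1]]]'
python3 - <<'E'
from h import *
import pickle
f,K,M=cam("wrist"); pickle.dump((f,K,M),open("blk.pkl","wb")); save("pics/blk.png",cv2.resize(f,(768,576)))
s=manip.read_state();print(s["position"],s["joint_positions"].round(2),proj([.459,-.206,.03],K,M))
E
```

```text
clock: 1.45
position: [0.4265, -0.2789, 0.2635]
ee_rot: [0.709, 0.705, -0.001, -0.0]
contact_force: [-0.2, -0.3, -0.0]
opening: 1.001
grip_force: 0.0
[ 0.42661547 -0.27882938  0.26351693] [ 0.83  0.57 -0.55  1.89  0.41  0.79  0.06] [280.00353866  97.53634038]
```

View pics/blk.png

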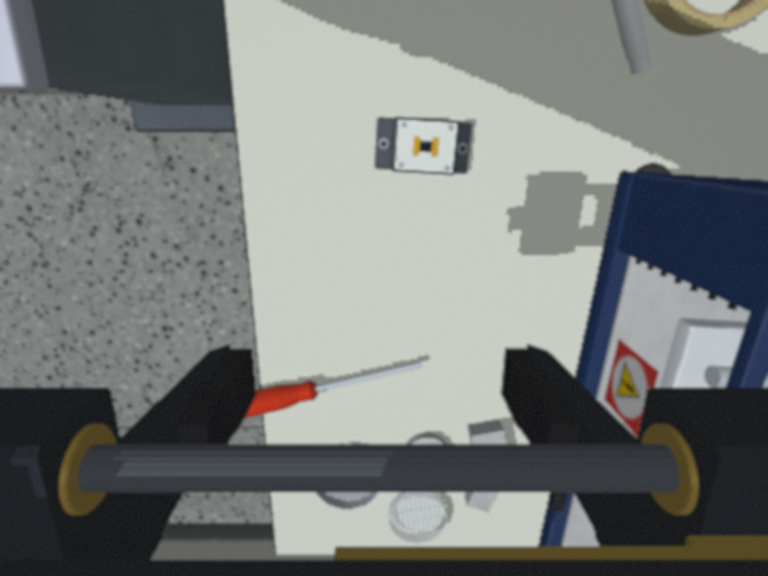

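The block is at about (425,146) in the enlarged wrist view, with gold lands left and right of the dark film. I'll measure it, then move over the tray.

```bash
python3 - <<'E'
from h import *
import pickle
f,K,M=pickle.load(open("blk.pkl","rb"))
c=f[75:120,240:325].astype(int)
r,g,b=c[...,0],c[...,1],c[...,2]
m=((r-b>60)).astype(np.uint8)
n,l,st,ce=cv2.connectedComponentsWithStats(m)
for i in range(1,n):
    uv=ce[i]+[240,75]; print(st[i],uv,ray(uv,K,M,.03).round(4))
ys,xs=np.nonzero(m); print("mean",ray((xs.mean()+240,ys.mean()+75),K,M,.03))
w=((c.min(2)>175)).astype(np.uint8)
n,l,st,ce=cv2.connectedComponentsWithStats(w)
for i in range(1,n):
    if 300<st[i][4]<1500:
        P=[ray((x+240,y+75),K,M,.03)[:2]*1000 for y,x in zip(*np.nonzero(l==i))]
        print("cer",st[i],cv2.minAreaRect(np.array(P,np.float32)))
dk=(c.max(2)<75).astype(np.uint8)
P=[ray((x+240,y+75),K,M,.006)[:2]*1000 for y,x in zip(*np.nonzero(dk))]
print("dark",cv2.minAreaRect(np.array(P,np.float32)))
E
python3 -m creep '[[[0,0,0,30,4,-40,-1],[0,0,0,75,10,-60,-1],[0,0,0,120,18,-70,-1],[0,0,0,165,26,-70,-1],[0,0,0,210,34,-70,-1],[0,0,0,255,42,-70,-1],[0,0,0,300,50,-70,-1],[0,0,0,345,58,-70,-1],[0,0,0,390,66,-70,-1],[0,0,0,435,74,-70,-1]]]'
```

```text
[36 16  5 12 46] [277.54347826  96.47826087] [ 0.4562 -0.2048  0.03  ]
[47 17  5 12 49] [289.32653061  97.67346939] [ 0.4695 -0.2062  0.03  ]
mean [ 0.46307053 -0.20554454  0.03      ]
cer [   0    0   85   45 1321] ((461.94384765625, -205.92665100097656), (47.54364776611328, 96.77816772460938), 89.70113372802734)
cer [ 24   5  40  35 986] ((462.6974792480469, -205.46109008789062), (35.09458923339844, 42.739112854003906), 86.32508850097656)
dark ((480.6278076171875, -206.10231018066406), (35.8480224609375, 36.929378509521484), 86.4339599609375)
clock: 2.5
position: [0.5026, 0.1584, 0.3336]
ee_rot: [0.708, 0.706, -0.0, 0.0]
contact_force: [0.7, 0.0, -0.7]
opening: 0.998
grip_force: 0.0
```

```bash
python3 -m creep '[[[0,0,0,45,7,0,-1],[0,0,0,90,14,0,-1],[0,0,0,135,20,0,-1],[0,0,0,180,26,0,-1],[0,0,0,220,28,20,-1],[0,0,0,225,28,60,-1],[0,0,0,225,28,70,-1],[0,0,0,225,28,70,-1],[0,0,0,225,28,70,-1]]]'
python3 - <<'E'
from h import *
import pickle
f,K,M=cam("wrist"); pickle.dump((f,K,M),open("tr.pkl","wb")); save("pics/tr.png",cv2.resize(f,(768,576)))
s=manip.read_state();print(s["position"],s["joint_positions"].round(2))
E
```

```text
clock: 3.4
position: [0.5316, 0.3816, 0.2649]
ee_rot: [0.708, 0.706, 0.001, 0.001]
contact_force: [0.2, 0.3, 0.7]
opening: 0.999
grip_force: 0.0
[0.53162001 0.3821041  0.26559343] [-0.42  0.76 -0.54  1.45  0.42  1.04 -1.05]
```

View pics/tr.png

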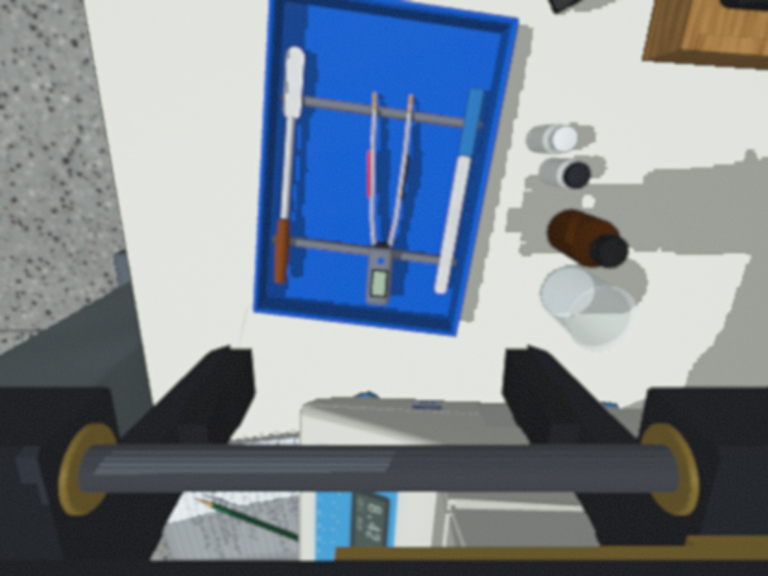

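The wrist view shows the tips at (376,93) and (411,96), the red grip at (371,173), the black grip at (405,178) and the body at (379,275). The scalpel runs about 50 mm to the right, so the jaw should be partly closed on the way down.

```bash
cat > meas.py <<'E'
from h import *
import pickle
f,K,M=pickle.load(open("tr.pkl","rb"))
k=1/1.5
def P(u,v,z): return (ray((u*k,v*k),K,M,z)*1000).round(1)
tl,tr=P(376,95,12),P(411,97,12)
P=lambda u,v,z: (ray((u*k,v*k),K,M,z/1000)*1000).round(1)
tl,tr=P(376,95,12),P(411,97,12); tm=(tl+tr)/2
body=P(379,275,27); print("tips",tl,tr,np.linalg.norm(tl-tr),"body",body,"dist",np.linalg.norm(tm-body))
c=f.astype(int); 
m=((c[...,0]-c[...,1]>70)&(c[...,0]-c[...,2]>40)).astype(np.uint8); m[:, :235]=0; m[:, 260:]=0; m[140:]=0;m[:90]=0
ys,xs=np.nonzero(m); print("red",xs.min(),xs.max(),ys.min(),ys.max()); 
r=P(xs.mean()/k,ys.mean()/k,22); b=P(405,178,22); print("red,black",r,b,"mid",(r+b)/2)
g=c.sum(2)
for v in (108,112,116,120,124): print(v,[tuple(x) for x in f[v,242:276]][::1] if v==116 else "")
m=((abs(c[...,0]-c[...,2])<35)&(c[...,2]<140)).astype(np.uint8); s=m[166:204,238:266]
n,l,st,ce=cv2.connectedComponentsWithStats(s);i=1+st[1:,4].argmax();print("body cc",st[i],ce[i]+[238,166])
d=tm-body; print("yaw",np.degrees(np.arctan2(d[1],d[0])))
u=d[:2]/np.linalg.norm(d[:2]); print("grip from tips",tm[:2]-60*u,"from body",body[:2]+83*u)
E
python3 meas.py
python3 - <<'E'
import sys; sys.path.insert(0,'.')
from h import *; import pickle
f,K,M=pickle.load(open("tr.pkl","rb"))
save("pics/tr_c.png",cv2.resize(f[50:210,220:300],(400,600)[::1] if 0 else (300,600),interpolation=cv2.INTER_CUBIC))
E
```

```text
tips [531.7 492.4  12. ] [558.6 490.9  12. ] 26.941789101691054 body [533.5 352.7  27. ] dist 140.24202294604854
red 245 246 101 130
red,black [525.4 433.8  22. ] [554.3 430.8  22. ] mid [539.85 432.3   22.  ]
108 
112 
116 [(np.uint8(24), np.uint8(96), np.uint8(207)), (np.uint8(48), np.uint8(95), np.uint8(202)), (np.uint8(116), np.uint8(79), np.uint8(172)), (np.uint8(188), np.uint8(66), np.uint8(122)), (np.uint8(208), np.uint8(89), np.uint8(102)), (np.uint8(195), np.uint8(148), np.uint8(157)), (np.uint8(174), np.uint8(172), np.uint8(195)), (np.uint8(134), np.uint8(149), np.uint8(196)), (np.uint8(79), np.uint8(105), np.uint8(177)), (np.uint8(29), np.uint8(72), np.uint8(148)), (np.uint8(20), np.uint8(66), np.uint8(139)), (np.uint8(24), np.uint8(68), np.uint8(139)), (np.uint8(23), np.uint8(70), np.uint8(141)), (np.uint8(25), np.uint8(70), np.uint8(140)), (np.uint8(27), np.uint8(70), np.uint8(141)), (np.uint8(26), np.uint8(69), np.uint8(140)), (np.uint8(24), np.uint8(68), np.uint8(139)), (np.uint8(23), np.uint8(72), np.uint8(150)), (np.uint8(21), np.uint8(85), np.uint8(179)), (np.uint8(16), np.uint8(92), np.uint8(200)), (np.uint8(30), np.uint8(100), np.uint8(209)), (np.uint8(23), np.uint8(97), np.uint8(207)), (np.uint8(26), np.uint8(97), np.uint8(206)), (np.uint8(67), np.uint8(106), np.uint8(203)), (np.uint8(120), np.uint8(138), np.uint8(195)), (np.uint8(158), np.uint8(165), np.uint8(191)), (np.uint8(156), np.uint8(161), np.uint8(175)), (np.uint8(120), np.uint8(122), np.uint8(132)), (np.uint8(69), np.uint8(75), np.uint8(94)), (np.uint8(34), np.uint8(58), np.uint8(112)), (np.uint8(30), np.uint8(68), np.uint8(136)), (np.uint8(24), np.uint8(68), np.uint8(140)), (np.uint8(25), np.uint8(68), np.uint8(140)), (np.uint8(28), np.uint8(69), np.uint8(140))]
120 
124 
body cc [  0   0  28  36 341] [253.59824047 182.4516129 ]
yaw 85.20735297386045
grip from tips [540.13700245 431.85978462] from body [540.43464661 435.40979795]
```

View pics/tr_c.png

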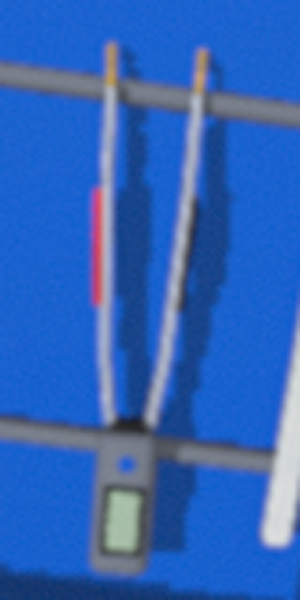

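Tweezers: yaw about 85°, grip at (0.540, 0.4335), and the sizes check out (tips 27 mm apart). Now I'll approach to z ≈ 0.09.

```bash
python3 -m creep '[[[0,0,2,25,4,20,-0.1],[0,0,5,51,8,60,-0.1],[0,0,5,51,8,100,-0.1],[0,0,5,51,8,140,-0.1],[0,0,5,51,8,170,-0.1],[0,0,5,51,8,175,-0.1],[0,0,5,51,8,175,-0.1],[0,0,5,51,8,175,-0.1]]]' 15
python3 - <<'E'
from h import *
import pickle
f,K,M=cam("wrist"); pickle.dump((f,K,M),open("tr2.pkl","wb")); save("pics/tr2.png",cv2.resize(f,(768,576)))
s=manip.read_state();print(s["position"],R.from_quat(s["ee_rot"]).as_matrix().round(3).tolist())
E
```

```text
clock: 4.25
position: [0.5396, 0.4352, 0.0916]
ee_rot: [0.738, 0.675, 0.002, -0.0]
contact_force: [-0.1, -0.3, 0.4]
opening: 0.554
grip_force: 0.0
[0.53953576 0.43529598 0.09161447] [[0.088, 0.996, 0.003], [0.996, -0.088, 0.003], [0.004, 0.003, -1.0]]
```

View pics/tr2.png

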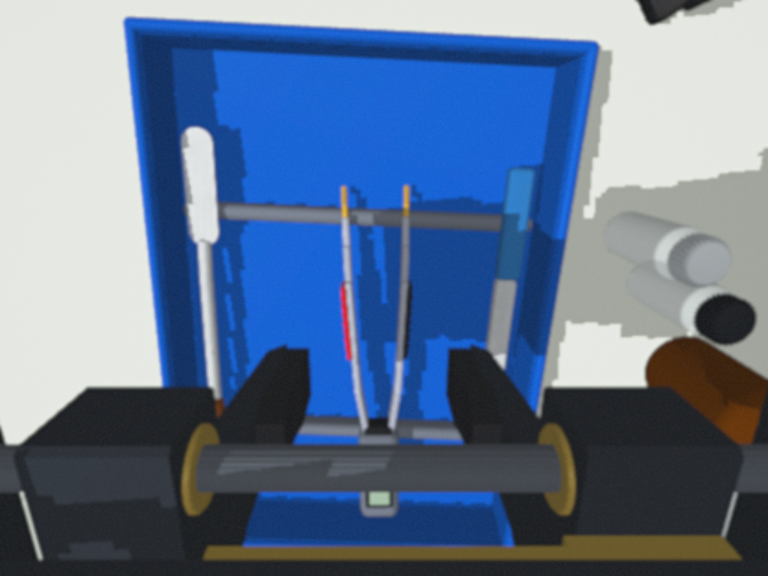

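The tips are at (345,188) and (407,188) and the grips centre on (376,320), so the tweezers sit symmetrically between the fingers.

Run:
```python
from h import *
import pickle
f,K,M=pickle.load(open("tr2.pkl","rb"))
P=lambda u,v,z: ray((u/1.5,v/1.5),K,M,z)*1000
a,b=P(345,188,.012),P(407,188,.012); tm=(a+b)/2; bo=P(379,498,.027); d=tm-bo
print(a,b,np.linalg.norm(a-b),"bodydisp",bo,"yaw",np.degrees(np.arctan2(d[1],d[0])))
u=d[:2]/np.linalg.norm(d[:2]); print("grip",tm[:2]-60*u)
r,k=P(346,321,.023),P(406,321,.023); print("grips",r,k,(r+k)/2)
```

```text
[531.25413807 494.38167595  12.        ] [558.6660826  491.93696157  12.        ] 27.520743654174012 bodydisp [532.58040939 338.57705453  27.        ] yaw 85.42124685144235
grip [540.17035319 433.35080577]
grips [525.94779616 435.62366451  23.        ] [553.40084262 433.15336771  23.        ] [539.67431939 434.38851611  23.        ]
```

```bash
python3 -m creep '[[[0,0,0,-1,0,30,-0.1],[0,0,0,-1,0,50,-0.1],[0,0,0,-1,0,60,-0.1],[0,0,0,-1,0,63.5,-0.1],[0,0,0,-1,0,63.5,-0.1],[0,0,0,-1,0,63.5,-0.1],[0,0,0,-1,0,63.5,-0.1]]]' 20
python3 -m creep '[[[0,0,0,0,0,0,0.1],[0,0,0,0,0,0,0.25],[0,0,0,0,0,0,0.32],[0,0,0,0,0,0,0.38],[0,0,0,0,0,0,0.42],[0,0,0,0,0,0,0.45],[0,0,0,0,0,0,0.46],[0,0,0,0,0,0,0.46],[0,0,0,0,0,0,0.46],[0,0,0,0,0,0,0.46]]]' 20
```

```text
clock: 5.0
position: [0.5384, 0.4337, 0.0262]
ee_rot: [0.737, 0.675, 0.001, -0.0]
contact_force: [0.8, -0.2, 0.6]
opening: 0.548
grip_force: 0.0
clock: 6.0
position: [0.5382, 0.4335, 0.0254]
ee_rot: [0.737, 0.675, 0.0, -0.0]
contact_force: [1.7, 1.4, 2.9]
opening: 0.272
grip_force: 8.8
```

The fingertips are slightly low, 6.6 mm below the underside. I'll loosen, rise 2 mm and close again.

```bash
python3 -m creep '[[[0,0,0,0,0,0,0.2],[0,0,0,0,0,0,0.2],[0,0,0,0,0,-2,0.2],[0,0,0,0.5,1.5,-2,0.2],[0,0,0,0.5,1.5,-2,0.2],[0,0,0,0.5,1.5,-2,0.32],[0,0,0,0.5,1.5,-2,0.38],[0,0,0,0.5,1.5,-2,0.42],[0,0,0,0.5,1.5,-2,0.45],[0,0,0,0.5,1.5,-2,0.46]]]' 20
python3 -m creep '[[[0,0,0,0,0,0,0.47],[0,0,0,0,0,0,0.47],[0,0,0,0,0,0,0.47],[0,0,0,0,0,-3,0.47],[0,0,0,0,0,-8,0.47],[0,0,0,0,0,-15,0.47],[0,0,0,0,0,-25,0.47],[0,0,0,0,0,-35,0.47],[0,0,0,0,0,-40,0.47],[0,0,0,0,0,-40,0.47]]]' 20
python3 - <<'E'
from h import *
import pickle
f,K,M=cam("wrist"); pickle.dump((f,K,M),open("g.pkl","wb")); save("pics/g.png",cv2.resize(f[80:330,150:350],(600,600*250//200))[:600])
s=manip.read_state();print(s["position"],s["contact_force"],s["grip_force"],s["opening"])
E
```

```text
clock: 7.0
position: [0.5394, 0.4335, 0.0271]
ee_rot: [0.737, 0.676, -0.0, 0.0]
contact_force: [-0.0, -0.3, -0.9]
opening: 0.27
grip_force: 7.6
clock: 8.0
position: [0.5401, 0.4341, 0.0686]
ee_rot: [0.737, 0.675, 0.001, 0.0]
contact_force: [0.4, -0.8, -0.2]
opening: 0.267
grip_force: 8.1
[0.53973343 0.4336921  0.06784092] [ 0.17086208  0.02933094 -0.30213123] 8.054759055376053 0.27064978516544114
```

View pics/g.png

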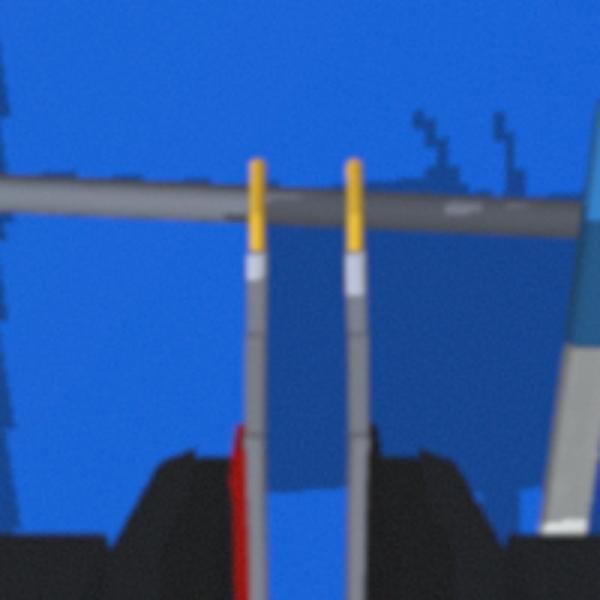

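The tweezers are held and clear of the ribs, with the tips at crop (258,160) and (354,160). Next I'll measure the gap.

```bash
cat > gap.py <<'E'
from h import *
import pickle
def tips(f,K,M,tcp,u0=220,u1=285,v0=125,v1=170):
    c=f[v0:v1,u0:u1].astype(int); w=np.clip(c[...,0]-c[...,2],0,None).astype(float); w[w<50]=0
    n,l,st,ce=cv2.connectedComponentsWithStats((w>0).astype(np.uint8))
    ii=[i for i in range(1,n) if st[i][4]>20]; out=[]
    for i in sorted(ii,key=lambda i:ce[i][0]):
        ys,xs=np.nonzero(l==i); top=ys.min()
        s=(ys>=top+2)&(ys<=top+8)   # near front end
        u=(xs[s]*w[ys[s],xs[s]]).sum()/w[ys[s],xs[s]].sum()+u0
        out.append((u,top+v0)); print("tip px",u,top+v0,st[i])
    for dz in(19,17,15,13):
        a,b=[ray(o,K,M,tcp[2]-dz/1000)*1000 for o in out]; print(dz,a.round(1),b.round(1),"gap",np.linalg.norm(a-b).round(2))
    return out
if __name__=="__main__":
    import sys
    s=[manip.read_state()["opening"] for _ in range(1)]
    f,K,M=pickle.load(open("g.pkl","rb")); tips(f,K,M,manip.read_state()["position"])
    ops=[]
    for i in range(8): manip.read_camera("top"); ops.append(manip.read_state()["opening"])
    print(np.mean(ops)*88,np.std(ops)*88)
E
python3 gap.py
```

```text
tip px 235.27904537109887 134 [ 12   9   7  30 138]
tip px 267.5334235453315 134 [ 45   9   6  30 152]
19 [538.3 494.3  48.8] [553.6 492.9  48.8] gap 15.4
17 [538.4 494.5  50.8] [553.5 493.2  50.8] gap 15.19
15 [538.5 494.8  52.8] [553.5 493.4  52.8] gap 14.98
13 [538.7 495.   54.8] [553.4 493.7  54.8] gap 14.77
23.388988095949177 0.10172264155063576
```

The mean opening is 23.4 mm, which implies a gap of about 14.7 mm; the camera says about 15. I'll squeeze to 0.48 and carry the tweezers over the analyser.

```bash
python3 -m creep '[[[0,0,0,0,0,-12,0.48],[0,0,0,0,0,-36,0.48],[0,0,0,0,0,-70,0.48],[0,0,0,0,0,-105,0.48],[0,0,0,0,0,-140,0.48],[0,0,0,0,0,-175,0.48],[0,0,0,0,0,-205,0.48],[0,0,0,0,0,-222,0.48],[0,0,0,0,0,-230,0.48],[0,0,0,0,0,-230,0.48]]]' 20
python3 -m creep '[[[0,0,0,-10,0,0,0.48],[0,0,0,-35,-1,0,0.48],[0,0,0,-70,-2,0,0.48],[0,0,0,-110,-3,0,0.48],[0,0,0,-150,-4,0,0.48],[0,0,0,-190,-5,0,0.48],[0,0,0,-230,-6,0,0.48],[0,0,0,-270,-7,0,0.48],[0,0,0,-310,-8,0,0.48],[0,0,0,-350,-9.5,0,0.48]]]' 20
python3 -m creep '[[[0,0,0,-40,-1,0,0.48],[0,0,0,-80,-2,0,0.48],[0,0,0,-120,-3,0,0.48],[0,0,0,-160,-4,0,0.48],[0,0,0,-200,-5,0,0.48],[0,0,0,-240,-6,0,0.48],[0,0,0,-280,-7,0,0.48],[0,0,-1,-315,-8,0,0.48],[0,0,-1,-340,-9,0,0.48],[0,0,-1,-353,-9.5,0,0.48]]]' 20
python3 -m creep '[[[0,0,0,0,0,15,0.48],[0,0,0,0,0,40,0.48],[0,0,0,0,0,75,0.48],[0,0,0,0,0,110,0.48],[0,0,0,0,0,145,0.48],[0,0,0,0,0,170,0.48],[0,0,0,0,0,185,0.48],[0,0,0,0,0,190,0.48],[0,0,0,0,0,190,0.48],[0,0,0,0,0,190,0.48]]]' 20
python3 - <<'E'
from h import *
import pickle
f,K,M=cam("wrist"); pickle.dump((f,K,M),open("b2.pkl","wb")); save("pics/b2.png",cv2.resize(f[20:220,150:350],(600,600)))
s=manip.read_state();print(s["position"],R.from_quat(s["ee_rot"]).as_matrix().round(3).tolist(),s["contact_force"],s["grip_force"],s["opening"])
E
```

```text
clock: 9.45
position: [0.5397, 0.4339, 0.2987]
ee_rot: [0.737, 0.675, 0.001, 0.0]
contact_force: [0.4, 0.8, -2.1]
opening: 0.262
grip_force: 8.7
clock: 10.45
position: [0.4979, 0.0829, 0.296]
ee_rot: [0.738, 0.675, -0.001, -0.0]
contact_force: [0.6, 0.3, -0.7]
opening: 0.262
grip_force: 8.7
clock: 11.45
position: [0.4567, -0.268, 0.2958]
ee_rot: [0.733, 0.68, -0.001, -0.001]
contact_force: [0.3, 0.1, 0.4]
opening: 0.26
grip_force: 8.7
clock: 12.45
position: [0.4595, -0.2649, 0.1078]
ee_rot: [0.731, 0.682, 0.0, 0.0]
contact_force: [-0.0, -0.7, -0.7]
opening: 0.257
grip_force: 8.7
[ 0.45961458 -0.26508929  0.10805241] [[0.07, 0.998, 0.001], [0.998, -0.07, -0.0], [-0.0, 0.001, -1.0]] [ 0.69710016 -1.00799752 -0.86965777] 8.660210967063904 0.25953210896720497
```

View pics/b2.png

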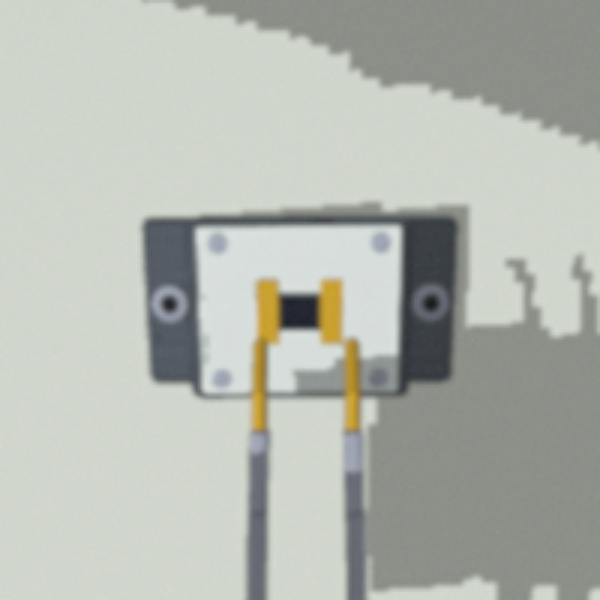

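The lands are at crop (268,311) and (331,311), the tips at (260,341) and (352,341), and the tools look parallel. Now for the offsets.

Run:
```python
from h import *
import pickle
f,K,M=pickle.load(open("b2.pkl","rb"))
Rm=np.array([[.07,.998,0],[.998,-.07,0],[0,0,-1.]]); t=np.array([.4596,-.2651,.1080])
Pp=lambda u,v,z: Rm.T@(ray((u/3+150,v/3+20),K,M,z)-t)*1000
L=[Pp(268,311,.03),Pp(331,311,.03)]; T=[Pp(260.5,342,.0905),Pp(352,342,.0905)]
print("lands tool",L,np.linalg.norm(L[0]-L[1])); print("tips tool",T,np.linalg.norm(T[0]-T[1]))
print("shift",(L[0]+L[1])/2-(T[0]+T[1])/2)
C=[Pp(195,225,.03),Pp(402,223,.03),Pp(200,395,.03),Pp(405,390,.03)]; 
for a,b in((0,1),(2,3),(0,2),(1,3)): d=C[b]-C[a]; print(np.linalg.norm(d),np.degrees(np.arctan2(d[1],d[0])))
print(sum(C)/4)
ops=[]
for i in range(6): manip.read_camera("scene"); ops.append(manip.read_state()["opening"])
print(np.mean(ops)*88)
```

```text
lands tool [array([59.39113578, -7.57441114, 78.        ]), array([59.39276107,  6.26160527, 78.        ])] 13.836016511102104
tips tool [array([60.33893093, -6.3831571 , 17.5       ]), array([60.34036961,  7.9324119 , 17.5       ])] 14.315569073484417
shift [-0.94770184 -1.43103034 60.5       ]
44.221286787865736 89.46202689545322
46.25468792437825 88.58708795267641
36.657710271866335 -179.68231467230973
35.977792535766405 177.10348979635464
[59.49067485 -0.43657676 78.        ]
23.038627502245777
```

```bash
python3 -m creep '[[[0,0,-1,-1,-0.4,8,0.48],[0,0,-1,-1,-0.4,20,0.48],[0,0,-1,-1,-0.4,34,0.48],[0,0,-1,-1,-0.4,44,0.48],[0,0,-1,-1,-0.4,50,0.48],[0,0,-1,-1,-0.4,52,0.48],[0,0,-1,-1,-0.4,52,0.48],[0,0,-1,-1,-0.4,52,0.48]]]' 20
python3 - <<'E'
from h import *
import pickle
f,K,M=cam("wrist"); pickle.dump((f,K,M),open("b3.pkl","wb")); save("pics/b3.png",cv2.resize(f[80:180,200:300],(600,600),interpolation=cv2.INTER_CUBIC))
s=manip.read_state();print(s["position"],R.from_quat(s["ee_rot"]).as_matrix().round(3).tolist(),s["contact_force"],s["grip_force"],s["opening"])
E
```

```text
clock: 13.6
position: [0.4589, -0.2662, 0.0555]
ee_rot: [0.725, 0.688, 0.0, 0.0]
contact_force: [0.2, 0.3, -0.9]
opening: 0.261
grip_force: 8.7
[ 0.45894358 -0.26620976  0.05563227] [[0.053, 0.999, 0.001], [0.999, -0.053, -0.0], [-0.0, 0.001, -1.0]] [ 0.04393341 -0.07943144 -0.62938835] 8.660219013690948 0.259093416228583
```

View pics/b3.png

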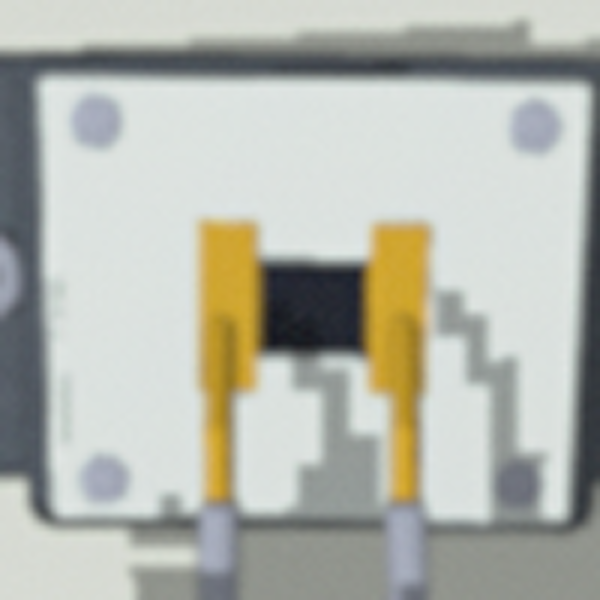

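The tips are at crop (224,318) and (405,318), the land centres at (229,305) and (400,307). I'll compute the last correction.

Run:
```python
from h import *
import pickle
f,K,M=pickle.load(open("b3.pkl","rb"))
Rm=np.array([[.053,.999,0],[.999,-.053,0],[0,0,-1.]]); t=np.array([.4589,-.2662,.0556])
Pp=lambda u,v,z: (Rm.T@(ray(((u+.5)/6+199.5,(v+.5)/6+79.5),K,M,z)-t)*1000).round(2)
L=[Pp(229,305,.03),Pp(400,307,.03)]
print("lands",L,L[1]-L[0])
for z in(.0375,.0395,.041):
    T=[Pp(224,318,z),Pp(405,318,z)]; print(z,T,"gap",T[1][1]-T[0][1],"shift",(sum(L)-sum(T))/2)
```

```text
lands [array([60.85, -6.17, 25.6 ]), array([60.69,  7.91, 25.6 ])] [-0.16 14.08  0.  ]
0.0375 [array([60.72, -6.24, 18.1 ]), array([60.72,  7.97, 18.1 ])] gap 14.21 shift [5.0e-02 5.0e-03 7.5e+00]
0.0395 [array([60.96, -6.14, 16.1 ]), array([60.96,  7.87, 16.1 ])] gap 14.01 shift [-1.9e-01  5.0e-03  9.5e+00]
0.041 [array([61.15, -6.07, 14.6 ]), array([61.15,  7.8 , 14.6 ])] gap 13.870000000000001 shift [-3.8e-01  5.0e-03  1.1e+01]
```

Aligned, and the gap is about 14.0–14.2 mm. Now a gentle descent, watching the force.

```bash
python3 -m creep '[[[0,0,0,0,0,2,0.48],[0,0,0,0,0,4,0.48],[0,0,0,0,0,5,0.48],[0,0,0,0,0,5.5,0.48],[0,0,0,0,0,5.5,0.48],[0,0,0,0,0,5.5,0.48]]]' 20
python3 -m creep '[[[0,0,0,0,0,0.2,0.48],[0,0,0,0,0,0.4,0.48],[0,0,0,0,0,0.6,0.48],[0,0,0,0,0,0.8,0.48],[0,0,0,0,0,1,0.48],[0,0,0,0,0,1,0.48],[0,0,0,0,0,1,0.48]]]' 20
python3 - <<'E'
from h import *
F=[];Z=[]
for i in range(6): manip.read_camera("scene"); s=manip.read_state();F.append(s["contact_force"]);Z.append(s["position"][2])
print(np.mean(F,0),np.mean(Z),s["moment"])
E
```

```text
clock: 14.25
position: [0.4586, -0.2661, 0.0497]
ee_rot: [0.725, 0.688, -0.0, 0.0]
contact_force: [0.3, 0.0, -0.7]
opening: 0.26
grip_force: 8.7
clock: 14.95
position: [0.4586, -0.2661, 0.0487]
ee_rot: [0.725, 0.688, -0.0, 0.0]
contact_force: [-0.2, -0.4, 0.6]
opening: 0.257
grip_force: 8.7
[-0.70581588 -0.04532043  0.21103299] 0.048732480029839424 [0.00061536 0.00772609 0.0166373 ]
```

```bash
cat > av.py <<'E'
from h import *
F=[]
for i in range(8): manip.read_camera("scene"); s=manip.read_state();F.append(np.r_[s["contact_force"],s["moment"],s["position"][2]*1000,s["opening"]*88])
print(np.mean(F,0).round(3))
E
python3 -m creep '[[[0,0,0,0,0,0.2,0.48],[0,0,0,0,0,0.4,0.48],[0,0,0,0,0,0.4,0.48]]]' 20 >/dev/null; python3 av.py
python3 -m creep '[[[0,0,0,0,0,0.2,0.48],[0,0,0,0,0,0.4,0.48],[0,0,0,0,0,0.4,0.48]]]' 20 >/dev/null; python3 av.py
```

```text
[-3.7600e-01 -5.1200e-01  7.6600e-01 -9.1000e-02 -7.8000e-02  5.0000e-03
  4.8351e+01  2.3002e+01]
[-6.4000e-02 -6.1800e-01  3.1200e-01 -7.4000e-02 -9.7000e-02 -2.2000e-02
  4.7927e+01  2.2920e+01]
```

```bash
python3 -m creep '[[[0,0,0,0,0,0.1,0.48],[0,0,0,0,0,0.3,0.48],[0,0,0,0,0,0.3,0.48]]]' 20 >/dev/null; python3 av.py
python3 -m creep '[[[0,0,0,0,0,0.1,0.48],[0,0,0,0,0,0.3,0.48],[0,0,0,0,0,0.3,0.48]]]' 20 >/dev/null; python3 av.py;python3 av.py
```

```text
[-1.0200e-01 -4.3500e-01  4.6600e-01 -7.7000e-02 -7.5000e-02  4.0000e-03
  4.7618e+01  2.2971e+01]
[-9.0000e-03 -3.1100e-01  6.1200e-01 -8.9000e-02 -9.0000e-02 -2.3000e-02
  4.7319e+01  2.3029e+01]
[ 1.7500e-01 -4.4300e-01  3.3700e-01 -6.4000e-02 -7.8000e-02  1.0000e-02
  4.7327e+01  2.2968e+01]
```

Force has levelled at about +0.5 N, against about −0.6 N in free air. That suggests contact around z 48.6, with the tool pivoting slightly in the pads since. I'll check this in the wrist image numerically.

```bash
cat > edge.py <<'E'
from h import *
import pickle
def go(f):
    out=[]
    for u0,u1 in((235,238),(266,269)):
        p=f[150:178,u0:u1].astype(float).mean(1); rb=p[:,0]-p[:,2]
        h=(rb[:8].mean()+rb[-8:].mean())/2; i=np.nonzero((rb[:-1]>h)&(rb[1:]<=h))[0][0]
        out.append(150+i+(rb[i]-h)/(rb[i]-rb[i+1]))
    # arm column centres (dark vs bright) at gold rows 155-162
    w=np.clip(f[152:162,225:285].astype(float)[...,0]-f[152:162,225:285].astype(float)[...,2]-40,0,None).sum(0); x=np.arange(225,285)
    a=x<252; cu=[(w[a]*x[a]).sum()/w[a].sum(),(w[~a]*x[~a]).sum()/w[~a].sum()]
    c=f[90:150,225:285].astype(float); dk=(c.sum(2)<200); ys,xs=np.nonzero(dk[:60,:]); 
    return np.round(out+cu+[cu[1]-cu[0],ys.mean()+90,xs.mean()+225],2)
print(go(pickle.load(open("b3.pkl","rb"))[0]))
for i in range(3):
    f,K,M=cam("wrist"); print(go(f))
pickle.dump((f,K,M),open("b4.pkl","wb"))
# predictions: tool-frame gold/steel edge point moving up 0.5,1 mm
s=manip.read_state(); Rm=R.from_quat(s["ee_rot"]).as_matrix(); t=s["position"]
for dz in(12,11.5,11,10): print(dz,[proj(t+Rm@np.array([46,y,dz])/1000,K,M).round(2) for y in(-6.2,7.9)])
E
python3 edge.py
```

```text
[162.97 162.99 235.77 266.94  31.17 130.28 251.75]
[163.91 163.97 235.69 267.26  31.57 132.63 252.06]
[163.91 163.95 235.7  267.26  31.56 132.13 252.28]
[163.91 163.98 235.7  267.25  31.55 132.47 252.17]
12 [array([236.71, 165.9 ]), array([266.93, 165.9 ])]
11.5 [array([236.66, 166.14]), array([266.98, 166.14])]
11 [array([236.6 , 166.39]), array([267.03, 166.39])]
10 [array([236.5 , 166.89]), array([267.13, 166.88])]
```

Run:
```python
from h import *
import pickle
f3,K,M=pickle.load(open("b3.pkl","rb")); f4=pickle.load(open("b4.pkl","rb"))[0]
s=manip.read_state(); Rm=R.from_quat(s["ee_rot"]).as_matrix(); t=s["position"]
g=lambda f:f.astype(np.float32).mean(2)
a,b=g(f3),g(f4)
# vertical shift of strips on each arm, by sub-pixel 1-D matching (edges of gold/steel, seams)
for v0,v1 in((158,170),(174,186),(184,196),(196,208),(208,220),(220,232),(228,238)):
    r=[]
    for u0,u1 in((234,238),(267,271)):
        tpl=a[v0:v1,u0:u1].mean(1); best=[]
        x=np.arange(v0,v1); col=b[v0-4:v1+4,u0:u1].mean(1)
        ds=np.arange(-2,2.6,.05); e=[np.std(np.interp(x+d,np.arange(v0-4,v1+4),col)-tpl) for d in ds]
        r+=[round(float(ds[np.argmin(e)]),2),round(float(np.ptp(tpl)),0)]
    print(v0,r)
c=Rm.T@(M[:3,3]-t) 
f,K4,M4=pickle.load(open("b4.pkl","rb"))
for x in(46,40,35,30,25,20):
    p=lambda dz:proj(t+Rm@np.array([x,-6,dz])/1000,K4,M4)
    print(x,p(4).round(1), "dv per mm up",(p(3)-p(4))[1].round(3))
```

```text
158 [0.85, 32.0, 0.7, 17.0]
174 [0.05, 50.0, 2.55, 50.0]
184 [0.95, 14.0, 1.05, 14.0]
196 [0.6, 1.0, 1.25, 2.0]
208 [1.4, 1.0, -0.5, 1.0]
220 [0.9, 15.0, 0.95, 20.0]
228 [0.8, 2.0, 2.15, 2.0]
46 [236.3 170. ] dv per mm up 0.549
40 [236.5 183.1] dv per mm up 0.633
35 [236.7 193.7] dv per mm up 0.699
30 [236.8 204.1] dv per mm up 0.763
25 [237.  214.2] dv per mm up 0.824
20 [237.2 224.2] dv per mm up 0.882
```

The pitch is about 1.4° (tips up in the grip) plus 0.6 mm of slip, so contact is real. I'll level it by rotating the tool about the tips while keeping light contact.

```bash
python3 -m creep '[[[0,-0.3,0,0.1,0,-0.3,0.48],[0,-0.6,0,0.2,0,-0.6,0.48],[0,-0.9,0,0.3,0,-0.9,0.48],[0,-1.2,0,0.35,0,-1.1,0.48],[0,-1.4,0,0.4,0,-1.3,0.48],[0,-1.4,0,0.4,0,-1.3,0.48],[0,-1.4,0,0.4,0,-1.3,0.48]]]' 20; python3 av.py; python3 edge.py | sed -n 2,4p
python3 - <<'E'
from h import *
import pickle
f,K,M=cam("wrist"); s=manip.read_state();Rm=R.from_quat(s["ee_rot"]).as_matrix(); t=s["position"];print(s["clock"],t,Rm.round(3).tolist())
# gap from gold columns and land columns
for v0,v1 in((118,130),(136,142),(146,160)):
    w=np.clip(f[v0:v1,222:285].astype(float)[...,0]-f[v0:v1,222:285].astype(float)[...,2]-40,0,None).sum(0);x=np.arange(222,285);a=x<253
    cu=[(w[m]*x[m]).sum()/w[m].sum() for m in(a,~a)]; print(v0,np.round(cu,2),[ (Rm.T@(ray((c,(v0+v1)/2),K,M,.030 if v0<140 else .034)-t)*1000).round(2) for c in cu])
# gold vertical extent on lands, outer columns of each land
for us in((233,234),(241,242),(262,263),(269,270)):
    p=f[105:160,us[0]:us[1]+1].astype(float).mean(1); rb=p[:,0]-p[:,2]; v=105+np.nonzero(rb>70)[0]; print(us,v.min(),v.max())
E
```

```text
clock: 19.3
position: [0.4588, -0.2652, 0.0486]
ee_rot: [0.725, 0.688, -0.009, 0.008]
contact_force: [-0.7, 0.5, 0.5]
opening: 0.26
grip_force: 8.7
[-1.7300e-01  7.6500e-01  3.0400e-01  1.7700e-01 -7.6000e-02 -2.1000e-02
  4.8596e+01  2.3106e+01]
[163.94 164.   235.69 267.27  31.58 131.86 252.24]
[163.92 163.99 235.69 267.28  31.59 131.95 252.26]
[163.93 163.99 235.69 267.28  31.59 132.35 252.09]
19.9 [ 0.45863416 -0.26570483  0.04863642] [[0.053, 0.999, -0.001], [0.998, -0.053, -0.024], [-0.024, 0.0, -1.0]]
118 [237.51 267.31] [array([64.66, -5.82, 17.06]), array([64.65,  8.  , 17.06])]
136 [237.04 266.05] [array([57.7 , -6.15, 17.23]), array([57.7 ,  7.51, 17.23])]
146 [236.05 267.12] [array([51.77, -6.52, 13.37]), array([51.76,  7.93, 13.37])]
(233, 234) 119 148
(241, 242) 119 147
(262, 263) 124 146
(269, 270) 119 148
```

```bash
python3 -m creep '[[[0,0,0,0,0,0.1,0.48],[0,0,0,0,0,0.1,0.48],[0,0,0,0,0,0.1,0.48]]]' 20; python3 av.py; python3 -c "
from plant import manip; print(manip.hand_in())"
```

```text
clock: 20.2
position: [0.4586, -0.2657, 0.0485]
ee_rot: [0.725, 0.688, -0.009, 0.008]
contact_force: [0.4, -0.3, -0.1]
opening: 0.26
grip_force: 8.7
[-2.9000e-02  5.5500e-01  3.6900e-01  1.4400e-01 -8.5000e-02  2.3000e-02
  4.8523e+01  2.2871e+01]
the job is handed in; nothing more can be done
None
```

I handed the job in at about 21 s with the tweezers still held on the reference block: by my measurements the tips are about 14 mm apart (13.7–14.3), one near the middle of each land, pressing with about 1 N. The tweezers look close to level after I corrected a 1.4° tilt, though I had no pictures left to check that by eye, and nothing else on the bench was deliberately touched.

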